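Sweep the disc tins home against the stop fence

ROBOT

A 6-joint arm with a two-finger parallel gripper is mounted at the origin on a cart in front of the work surface, level with it; the furniture and walls round the work are solid. World frame = base frame: x ahead of the robot, y to its left, z up, the work surface at z = 0. Lengths are in m, angles in rad, forces in N, time in s.
With the tool pointing down it reaches from about 0.35 to 0.925 m from the base axis. Payload 6.4 kg.
Tool frame: the origin (TCP) lies midway between the tips of the shut fingers; the grasp point (between the pads) lies 19 mm behind it; z points along the fingers, y is the line along which they close (so a half turn about z gives the same grasp; the last joint's range is limited). The gripper opens to 94 mm and grips with 3 to 60 N. Pads are 16 mm wide; open, the fingers measure 119 mm over their backs; the gripper's body (75 mm by 177 mm) begins 78 mm behind the grasp point.
Start: joints at [-1.458, 0.245, 1.558, -0, 1.339, -0.174], TCP at [0.184, -0.623, 0.205] pointing down, gripper open.
Joint ranges: [-3.13, 3.13], [-1.02, 2.26], [0.13, 2.54], [-0.95, 4.09], [0.21, 2.88], [-2.74, 2.74]. Speed limits (rad/s): [2.57, 2.57, 3.14, 3.14, 3.14, 3.14].

INTERFACE

Orientations are given as a unit quaternion [w, x, y, z].
In Python, from workcell import ctrl, get_image gives the robot as it stands (ctrl), with the cameras as plain functions.
- The arm moves only by the shell command python3 drive.py FILE [FORCE], which reads ROWS from the file FILE. ROWS is one flat JSON list of numbers that holds 1 to 5 rows one after another, with no inner brackets; each row has 5 numbers: dx, dy, dz in mm, then a turn about the tool's z in units of 0.1 rad, then the finger opening in m; each row is the pose to reach, as a shift and turn from the pose commanded when the command began, along the tool's axes at that moment; what a row does not reach only later rows make up. A row lasts 1/12 s, in which the tool goes at most 0.0417 m and 0.125 rad, less where a joint would pass 70% of its speed; a pose out of reach is approached as far as the arm can. The fingers move at their own pace and stop on an object; FORCE is the grip in N (left out, the last holds). Time passes only in rows, so rows that do not move let the fingers close. It prints the time, the measured TCP pose, the force, the opening and the grip force at its end. Input that does not fit is refused with a message, and nothing moves.
- ctrl.state(): the state, without advancing time (a new reading comes with each control period).
- get_image(name): name is "scene" or "top" or "wrist"; returns a dict with "image" (384x512x3 uint8, red, green, blue), "K" (3x3 intrinsics, pixels), "world_from_camera" (4x4, takes a point from camera to world coordinates). Camera axes: x right, y down, z forward; pixel columns grow to the right and rows downward; lengths in m; the calibration is good to about 2 mm. A picture is of the moment at which its call begins. There is no depth.
- ctrl.job_done(): hands the job in; it is judged then, once.
The state is a dict: "time": time; "qpos": joint angles; "dq": joint speeds; "joint_torque": joint torques, N m; "tool_pos": TCP position; "tool_rot": TCP orientation; "force": force on the tool from outside, world axes, zero at the start; "wrist_torque": the same for the moment, N m; "width": finger opening in m; "finger_force": force on a finger pad.
Only numpy, scipy, OpenCV 4.12 (cv2) and the standard library are available. Lean on these libraries where they do the work, as an engineer would, in place of code of your own. Each camera call takes 0.05 s, during which the arm holds its last target. There are 200 camera calls.

TASK

Put the three disc tins away in the three-sided stop fence with the straightedge pusher, without touching a tin with the gripper. The pusher's handle is under the storage hood: draw the pusher out by its protruding blade end until the handle stands well clear, let go, and take it again by the upright handle; gather all three tins against its blade and push them together, as one row, right home against the back rail. Then draw the pusher back a few centimetres and leave it standing on the desk, and do not disturb the bottle, the loupe or the roll of tape.

Things in the scene. Friction and masses are not known exactly. Their poses are not given: they have to be found in the camera images.
- stop_fence: Fixed aluminium stop fence, open to its own -x (to the robot). Origin on the desk, middle of the back rail's inner face; x points into the back rail, y left along it. Rails 42 mm high, 10 mm thick; side walls' inner faces at y = +/-125 mm, from the rail to x = -70 mm, then short flares to x = -92, y = +/-145 mm. No floor plate; two small feet behind the rail.
- hood: Fixed grey storage hood, 80 (x) x 132 (y) x 96 mm high outside, walls and roof 5 mm, without a floor; origin at the centre of its underside. Closed by a wall at -y, open mouth at y = +66 mm; inside it is 70 mm wide and 91 mm high.
- pusher: Loose steel pusher, 280 g. Origin: underside, middle of the blade. Blade 200 mm along y, 12 mm thick (x +/-6), 28 mm high; flat working face at x = +6 mm, facing +x. Foot plate behind it (x -5 to -52, y +/-45, 5 mm thick) keeps it upright; the last 55 mm of each blade end are bare. Starts in the hood, y axis about parallel to the hood's, +y blade end out by about 80 mm, handle about 20 mm inside.
- pusher_handle: The pusher's upright black handle, a bar 16 mm thick (x), 30 mm wide (y), 77 mm high, fixed to the pusher; origin at the centre of its foot, at x = -20, y = 0, z = 5 mm of the pusher, axes as the pusher's; its top is 82 mm above the pusher's underside. Held by its upper 40 mm, the fingers pass above the tins.
- tin_1: One of three alike round white polishing-disc tins with a closed lid, 70 mm across the lid, 32 mm high, about 110 g; origin at the centre of its underside. Stands on the desk in front of the stop fence.
- tin_2: One of three alike round white polishing-disc tins with a closed lid, 70 mm across the lid, 32 mm high, about 110 g; origin at the centre of its underside. Stands on the desk in front of the stop fence.
- tin_3: One of three alike round white polishing-disc tins with a closed lid, 70 mm across the lid, 32 mm high, about 110 g; origin at the centre of its underside. Stands on the desk in front of the stop fence.
- bottle: Bystander: small dropper bottle, 34 mm across, 102 mm high, standing left of the tins; origin at the centre of its underside.
- loupe: Bystander: black eyepiece loupe, 42 mm across, 37 mm high, standing right of the tins; origin at the centre of its underside.
- tape_roll: Bystander: roll of black tape, 55 mm across, 19 mm high, lying flat at the near left of the desk; origin at the centre of its underside.

How it is judged:
By the outcome, as a careful person would: the job done as asked, in the order asked, and still so for the second after the job is handed in, with the robot touching nothing.
It also fails if it takes over 53 s, if anything falls off the work surface, if the arm or the gripper's body presses on something with over 40 N, if the wrist force passes 120 N, or if a joint passes its speed limit or range.

## Working session

There is one attempt and no reset: what is moved stays moved. The work goes in short steps, Python scripts to look and compute and a shell command to move; the robot and the scene stay as the last step left them, time stands still between calls to the robot, and variables do not carry over. Pictures are saved under pics/ and viewed, at most 10 in all, crops included, and the job is handed in when it is done.

```bash
ls; mkdir -p pics; python3 - <<'E'
from workcell import ctrl, get_image
import cv2,numpy as np
for n in("top","scene"):
    d=get_image(n); cv2.imwrite(f"pics/{n}0.png",d["image"][:,:,::-1]); print(n,np.round(d["K"],1).tolist(),np.round(d["world_from_camera"],4).tolist())
print(ctrl.state())
E
```

```text
drive.py
pics
workcell.py
top [[383.4, 0.0, 254.8], [0.0, 383.4, 195.1], [0.0, 0.0, 1.0]] [[0.0188, -0.9844, 0.1748, 0.3771], [-0.9993, -0.0126, 0.0364, -0.0596], [-0.0336, -0.1754, -0.9839, 1.0104], [0.0, 0.0, 0.0, 1.0]]
scene [[348.1, 0.0, 255.3], [0.0, 348.1, 192.5], [0.0, 0.0, 1.0]] [[-0.8981, -0.2109, 0.386, 0.1837], [-0.4398, 0.4379, -0.7841, 0.6965], [-0.0037, -0.874, -0.486, 0.5054], [0.0, 0.0, 0.0, 1.0]]
{'time': 0.1, 'qpos': array([-1.45808830e+00,  2.45758427e-01,  1.55885990e+00,  9.53453517e-06,
        1.33869198e+00, -1.74087566e-01]), 'dq': array([-0.00031606,  0.0004731 , -0.0048911 ,  0.00056581, -0.00113179,
       -0.00079808]), 'joint_torque': array([ 7.60467537e-04, -4.16916168e+01, -3.15525842e+01,  6.88008615e-02,
        3.09273682e-02, -3.83384349e-05]), 'tool_pos': array([ 0.18382778, -0.62291368,  0.20446379]), 'tool_rot': array([-8.58280564e-04,  9.89735934e-01,  1.42905713e-01,  3.09893787e-05]), 'force': array([ 0.08870985, -0.07524647, -0.36478645]), 'wrist_torque': array([ 0.02105234, -0.03163593,  0.0019195 ]), 'finger_force': 0.0, 'width': 0.09384952058761353}
```

View pics/top0.png

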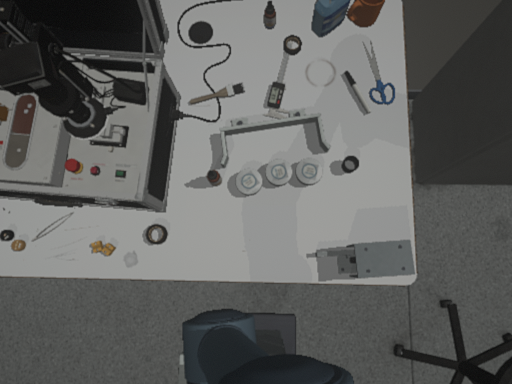

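View pics/scene0.png

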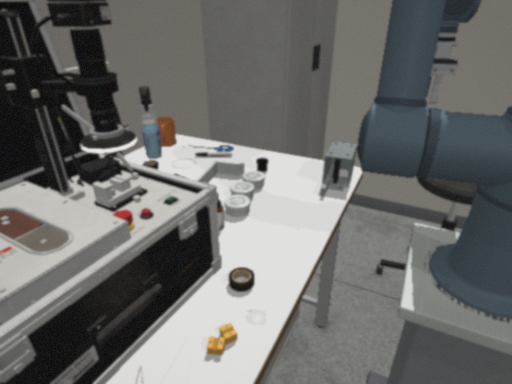

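The top view shows the fence (215–325, 110–165), tins at about (249,181), (279,172) and (310,171), the bottle at (214,177), the loupe at (350,164), the tape at (156,234), and the hood at (355–413, 240–278) with the pusher sticking out to the left at about (310–355, 255). I'll zoom in next.

```bash
cat > h.py <<'E'
from workcell import ctrl, get_image
import cv2,numpy as np
def ray(d,u,v,z):
    T=d["world_from_camera"];K=d["K"]
    r=T[:3,:3]@np.linalg.solve(K,[u,v,1.]);o=T[:3,3]
    return o+r*(z-o[2])/r[2]
def proj(d,P):
    T=np.linalg.inv(d["world_from_camera"]);p=(T[:3,:3]@np.atleast_2d(P).T).T+T[:3,3]
    q=(d["K"]@p.T).T;return q[:,:2]/q[:,2:]
def crop(d,c0,r0,c1,r1,s,name):
    im=cv2.resize(d["image"][r0:r1,c0:c1,::-1],None,fx=s,fy=s,interpolation=cv2.INTER_CUBIC)
    for c in range((c0+9)//10*10,c1,10):cv2.putText(im,str(c),(int((c-c0)*s),8),0,.3,(0,0,255));cv2.line(im,(int((c-c0+.5)*s),10),(int((c-c0+.5)*s),14),(0,0,255))
    for r in range((r0+9)//10*10,r1,10):cv2.putText(im,str(r),(0,int((r-r0+.5)*s)),0,.3,(0,0,255))
    cv2.imwrite(name,im)
E
python3 - <<'E'
from h import *
d=get_image("top")
a=d["image"]
crop(d,200,105,365,200,4,"pics/a.png"); crop(d,300,232,420,290,4,"pics/b.png")
A=cv2.imread("pics/a.png");B=cv2.imread("pics/b.png")
B=cv2.copyMakeBorder(B,0,0,0,A.shape[1]-B.shape[1],0);cv2.imwrite("pics/ab.png",np.vstack([A,B])[:600])
E
```

```text
(no output)
```

View pics/ab.png

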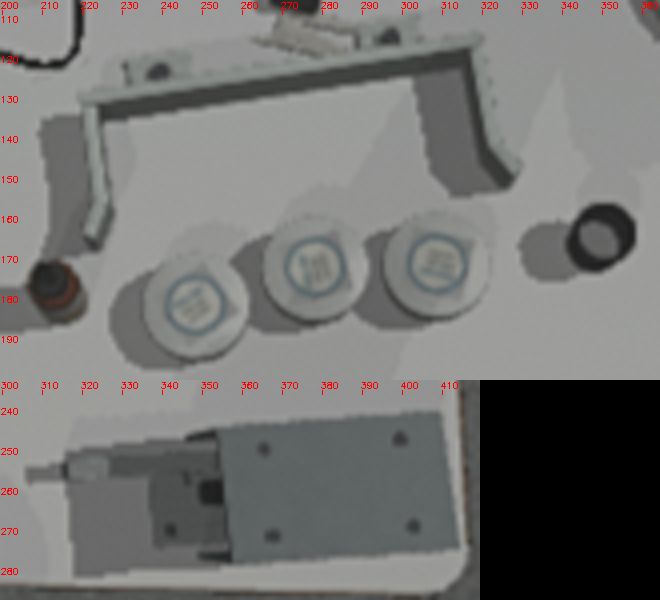

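The tins' lids centre on about (248.6,181.4), (278.6,171.4) and (308.9,170.4). The hood roof corners are (354,243), (409,240), (413,274) and (357,278). The blade tip is near (316,253), the foot plate's left edge is at u≈337, and the handle is at (351,260). Next I'll work out poses and check them by reprojection.

```bash
cat >> h.py <<'E'
def W(pose,P):
    x,y,t=pose;P=np.array(P,float);c,s=np.cos(t),np.sin(t)
    return np.c_[x+c*P[:,0]-s*P[:,1],y+s*P[:,0]+c*P[:,1],P[:,2]]
def box(x0,x1,y0,y1,z0,z1):
    b=[(x0,y0),(x1,y0),(x1,y1),(x0,y1)]
    return [[(*p,z) for p in b+b[:1]] for z in(z0,z1)]+[[(*p,z0),(*p,z1)] for p in b]
FENCE=[[(-.092,.145,z),(-.07,.125,z),(0,.125,z),(0,-.125,z),(-.07,-.125,z),(-.092,-.145,z)] for z in(0.,.042)]
HOOD=box(-.04,.04,-.066,.066,0,.096)
PUSH=box(-.006,.006,-.1,.1,0,.028)+box(-.052,-.005,-.045,.045,0,.005)+box(-.028,-.012,-.015,.015,.005,.082)
def ell(x,y,r,z):return [[(x+r*np.cos(a),y+r*np.sin(a),z) for a in np.linspace(0,6.3,40)]]
def overlay(d,items,c0,r0,c1,r1,s,name):
    im=cv2.resize(d["image"][r0:r1,c0:c1,::-1],None,fx=s,fy=s,interpolation=cv2.INTER_CUBIC)
    for pose,ls,col in items:
        for l in ls:
            q=(proj(d,W(pose,l))-[c0,r0]+.5)*s
            cv2.polylines(im,[np.int32(q*8)],False,col,1,cv2.LINE_AA,3)
    cv2.imwrite(name,im);return im
E
python3 - <<'E'
from h import *
from scipy.optimize import least_squares as L
d=get_image("top")
def fit(P,px,x0):
    r=L(lambda p:(proj(d,W(p,P))-px).ravel(),x0);print(np.round(r.x,4),np.round(r.fun,1));return r.x
hood=fit([(.04,.066,.096),(.04,-.066,.096),(-.04,-.066,.096),(-.04,.066,.096)],np.array([(354,243),(409,240),(413,274),(357,278)]),[.2,-.4,0])
f=fit([(0,.125,.042),(0,-.125,.042)],np.array([(225.4,130.9),(315.9,118.4)]),[.55,-.1,0])
t=[ray(d,*p,.032) for p in((248.6,181.4),(278.6,171.4),(308.9,170.4))];print(np.round(t,4))
b=ray(d,213,173,.1);b2=ray(d,216,181,.01);l=ray(d,349.5,163.5,.037);tp=ray(d,156,233,.019);print(np.round([b,b2,l,tp],3))
print("tip,plate",ray(d,316,253,.028),ray(d,337,263,.005))
tip=ray(d,316,253,.028)
c,s=np.cos(hood[2]),np.sin(hood[2]);p=[tip[0]+s*.1,tip[1]-c*.1,hood[2]];print(p)
it=[(hood,HOOD,(0,255,0)),(f,FENCE,(0,255,255)),(p,PUSH,(255,0,255))]+[((0,0,0),ell(*q[:2],.035,.032),(0,0,255)) for q in t]+[((0,0,0),ell(*l[:2],.021,.037),(0,0,255)),((0,0,0),ell(*b2[:2],.017,0.0),(0,0,255))]
overlay(d,it,200,105,365,200,4,"pics/a.png");overlay(d,it,300,232,420,290,5,"pics/b.png")
A=cv2.imread("pics/a.png");B=cv2.imread("pics/b.png")
B=cv2.copyMakeBorder(B,0,0,0,A.shape[1]-B.shape[1],0);cv2.imwrite("pics/ab2.png",np.vstack([A,B])[:600])
E
```

```text
[ 0.3931 -0.3278  0.0771] [-1.   0.1  0.5 -0.3  1.   0.5 -0.5 -0.2]
[ 0.7393 -0.0622  0.1508] [-1.5  0.2  1.5 -0.3]
[[ 0.587  -0.0067  0.032 ]
 [ 0.6146 -0.0847  0.032 ]
 [ 0.6181 -0.1636  0.032 ]]
[[ 0.592  0.077  0.1  ]
 [ 0.592  0.082  0.01 ]
 [ 0.636 -0.268  0.037]
 [ 0.45   0.233  0.019]]
tip,plate [ 0.40519964 -0.18063382  0.028     ] [ 0.38143595 -0.23684717  0.005     ]
[np.float64(0.4128974596442915), np.float64(-0.2803370960165916), np.float64(0.07705446354805191)]
```

View pics/ab2.png

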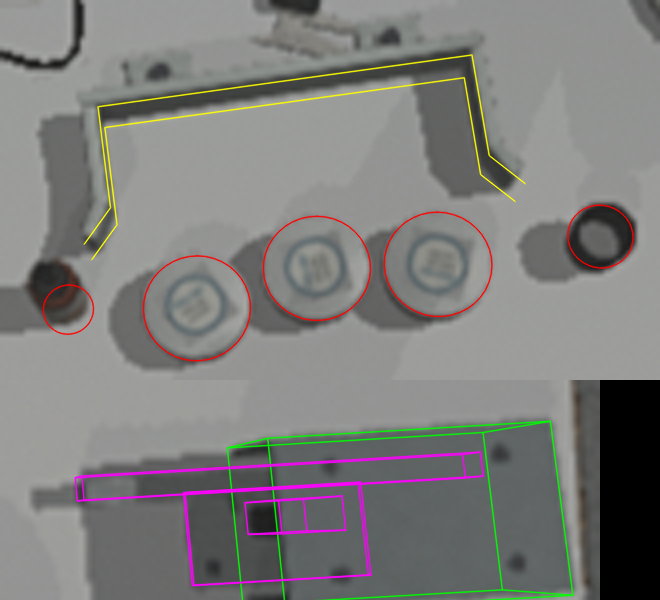

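The reprojections fit within about 2 mm. The fence yaw is about 0.15, the tins sit inside the ±0.117 m width in the fence frame, and the pusher is at about (0.413,-0.280). I'll move above the blade end and refine from the wrist camera.

```bash
cat > to.py <<'E'
import sys;from workcell import ctrl, get_image;import numpy as np
from scipy.spatial.transform import Rotation as R
x,y,z,a=map(float,sys.argv[1:5]);s=ctrl.state();q=s["tool_rot"]
M=R.from_quat(np.r_[q[1:],q[0]]).as_matrix()
cur=np.arctan2(M[1,1],M[0,1])
print(np.round(M.T@(np.array([x,y,z])-s["tool_pos"]),4),"turn",round(-(a-cur),4),"yaw",round(cur,3),"tilt",np.round(M[:2,2],4))
E
python3 to.py .400 -.2 .2 .09
```

```text
[ 0.327  -0.3447  0.0053] turn -1.374 yaw -1.284 tilt [-0.0001  0.0012]
```

Units first: shifts go in mm and turns go in units of 0.1 rad. So -0.3447 m is -344.7, 0.327 m is 327, -1.374 rad is -13.74.

```bash
echo '[327, -344.7, 0, -13.74, 0.06, 327, -344.7, 0, -13.74, 0.06, 327, -344.7, 0, -13.74, 0.06, 327, -344.7, 0, -13.74, 0.06, 327, -344.7, 0, -13.74, 0.06]' > next.json && python3 drive.py next.json 25; python3 to.py .400 -.2 .2 .09
```

```text
time: 0.62
tool_pos: [0.2791, -0.436, 0.2051]
tool_rot: [-0.0, 0.897, 0.443, 0.0]
force: [0.6, -0.1, 0.0]
width: 0.0642
finger_force: 0.0
[ 0.2609 -0.0475  0.0052] turn -0.7435 yaw -0.654 tilt [-0.      0.0004]
```

In the tool's units: 0.261 m is 261, -0.0475 m is -47.5, -0.7435 rad is -7.435.

```bash
echo '[261, -47.5, 5, -7.435, 0.06, 261, -47.5, 5, -7.435, 0.06, 261, -47.5, 5, -7.435, 0.06, 261, -47.5, 5, -7.435, 0.06, 261, -47.5, 5, -7.435, 0.06]' > next.json && python3 drive.py next.json; python3 to.py .400 -.2 .2 .09
```

```text
time: 1.03
tool_pos: [0.375, -0.2511, 0.2015]
tool_rot: [0.0, 0.717, 0.697, 0.0]
force: [0.3, -0.4, 1.3]
width: 0.0599
finger_force: 0.0
[0.0518 0.0235 0.0015] turn -0.1184 yaw -0.028 tilt [ 0.0004 -0.0003]
```

```bash
echo '[52, 23.5, 0, -1.18, 0.05, 52, 23.5, 0, -1.18, 0.05, 52, 23.5, 0, -1.18, 0.05]' > next.json && python3 drive.py next.json; python3 - <<'E'
from h import *
d=get_image("wrist");e=get_image("top")
p=(.4129,-.2803,.077);hood=(.3931,-.3278,.0771)
a=overlay(d,[(p,PUSH,(255,0,255)),(hood,HOOD,(0,255,0))],0,0,512,384,1.5,"pics/w1.png")
np.savez("w1.npz",**d)
E
```

```text
time: 1.28
tool_pos: [0.4008, -0.199, 0.2014]
tool_rot: [-0.0, 0.675, 0.738, 0.0]
force: [0.3, -0.3, 1.0]
width: 0.0504
finger_force: 0.0
```

View pics/w1.png

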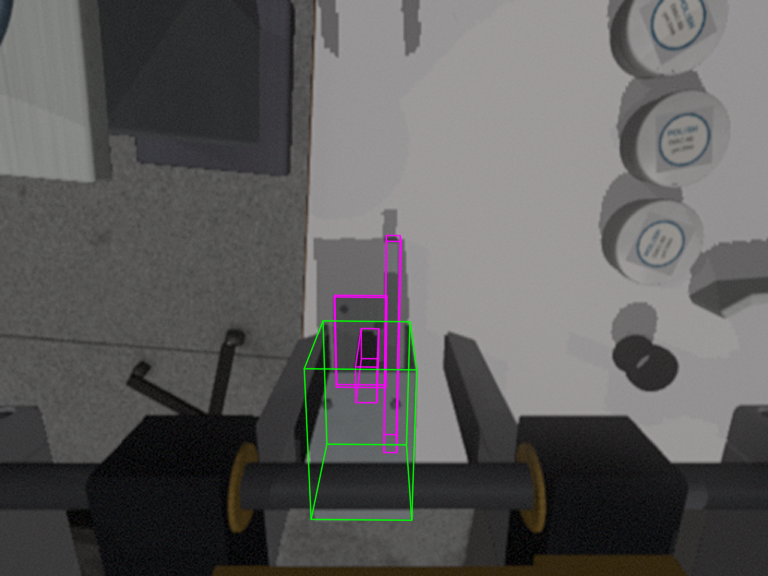

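The overlay agrees with the wrist view: blade tip at about (392,238), handle top at about (369,345), both in the enlarged picture. I'll descend on the blade end.

```bash
python3 to.py .4063 -.1946 .005 .08
```

```text
[0.0066 0.007  0.1965] turn 0.0052 yaw 0.085 tilt [-0.0002 -0.0004]
```

In the tool's units: 0.17 m is 170, 0.15 m is 150, 0.005 rad is 0.05.

```bash
echo '[6.6, 7, 40, 0.05, 0.05, 6.6, 7, 80, 0.05, 0.05, 6.6, 7, 120, 0.05, 0.05, 6.6, 7, 150, 0.05, 0.05, 6.6, 7, 170, 0.05, 0.05]' > next.json && python3 drive.py next.json; python3 to.py .4063 -.1946 .005 .08
```

```text
time: 1.8
tool_pos: [0.4039, -0.1948, 0.0281]
tool_rot: [-0.002, 0.68, 0.734, -0.0]
force: [-0.8, 0.3, 0.3]
width: 0.0497
finger_force: 0.0
[-0.0001  0.0025  0.0231] turn -0.0037 yaw 0.076 tilt [-0.0039  0.0029]
```

```bash
echo '[0, 1, 12, 0, 0.05, 0, 1, 21, 0, 0.05, 0, 1, 21, 0, 0.05]' > next.json && python3 drive.py next.json; echo '[0, 0, 0, 0, 0, 0, 0, 0, 0, 0, 0, 0, 0, 0, 0, 0, 0, 0, 0, 0, 0, 0, 0, 0, 0]' > next.json && python3 drive.py next.json 30
```

```text
time: 2.05
tool_pos: [0.4058, -0.195, 0.0088]
tool_rot: [-0.002, 0.679, 0.734, -0.0]
force: [-0.1, 0.4, -0.2]
width: 0.0502
finger_force: 0.0
time: 2.47
tool_pos: [0.4078, -0.195, 0.0113]
tool_rot: [0.001, 0.679, 0.735, 0.0]
force: [0.4, 0.4, -0.3]
width: 0.02
finger_force: 0.0
```

```bash
echo '[0, 0, 0, 0, 0, 0, 0, 0, 0, 0, 0, 0, 0, 0, 0]' > next.json && python3 drive.py next.json; python3 to.py .3938 -.0351 .005 .08
```

```text
time: 2.72
tool_pos: [0.4074, -0.1948, 0.011]
tool_rot: [0.0, 0.679, 0.735, -0.0]
force: [-1.8, 0.5, 5.3]
width: 0.0119
finger_force: 30.0
[ 0.1603 -0.0009  0.0059] turn -0.0008 yaw 0.079 tilt [-0.0001 -0.0003]
```

In the tool's units: 0.03 m is 30, 0.09 m is 90.

```bash
echo '[10, 0, 0, 0, 0, 30, 0, 0, 0, 0, 50, 0, 0, 0, 0, 70, 0, 0, 0, 0, 90, 0, 0, 0, 0]' > next.json && python3 drive.py next.json; echo '[20, 0, 0, 0, 0, 40, 0, 0, 0, 0, 60, 0, 0, 0, 0, 70, 0, 0, 0, 0, 70, 0, 0, 0, 0]' > next.json && python3 drive.py next.json
```

```text
time: 3.13
tool_pos: [0.4007, -0.1043, 0.011]
tool_rot: [0.001, 0.679, 0.735, 0.0]
force: [1.4, -2.3, 1.3]
width: 0.0118
finger_force: 30.0
time: 3.55
tool_pos: [0.3949, -0.0331, 0.0109]
tool_rot: [0.0, 0.678, 0.735, 0.001]
force: [0.6, 4.2, 5.2]
width: 0.0121
finger_force: 30.0
```

```bash
echo '[0, 0, 0, 0, 0.05, 0, 0, 0, 0, 0.05, 0, 0, 0, 0, 0.05, 0, 0, 0, 0, 0.05, 0, 0, 0, 0, 0.05]' > next.json && python3 drive.py next.json;echo '[0, 0, -30, 0, 0.05, 0, 0, -70, 0, 0.05, 0, 0, -110, 0, 0.05, 0, 0, -140, 0, 0.05, 0, 0, -140, 0, 0.05]' > next.json && python3 drive.py next.json; python3 - <<'E'
from h import *
e=get_image("top");s=ctrl.state();print(s["tool_pos"])
p=(.4129-.077*.16,-.2803+.16,.077)
overlay(e,[(p,PUSH,(255,0,255))],230,180,400,290,4.6,"pics/t2.png")
E
```

```text
time: 3.97
tool_pos: [0.3944, -0.0354, 0.0103]
tool_rot: [-0.0, 0.679, 0.734, -0.0]
force: [-0.1, 0.2, 0.3]
width: 0.0415
finger_force: 0.0
time: 4.38
tool_pos: [0.3988, -0.0369, 0.1573]
tool_rot: [0.006, 0.679, 0.734, 0.002]
force: [0.1, 0.4, -0.3]
width: 0.0499
finger_force: 0.0
[ 0.39705798 -0.03626548  0.15402304]
```

View pics/t2.png

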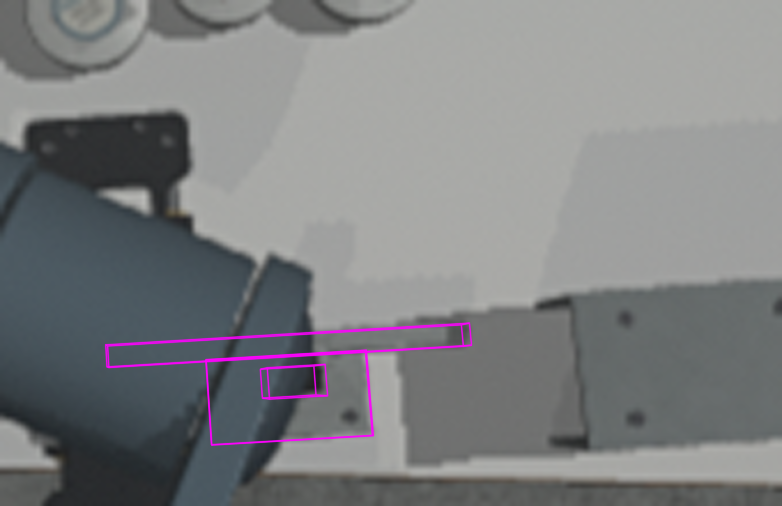

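The pusher is fully clear of the hood, and its -y tip is at about (465,335) in the crop, well left of the mouth at about x=575. Its pose agrees with the prediction. Next I'll take the handle.

```bash
python3 to.py .3815 -.122 .15 .08
```

```text
[-0.0842 -0.0223  0.0042] turn -0.0015 yaw 0.079 tilt [ 0.0074 -0.0029]
```

In the tool's units: -0.084 m is -84, -0.06 m is -60.

```bash
echo '[-30, -8, 0, 0, 0.05, -60, -16, 0, 0, 0.05, -84, -22.3, 0, 0, 0.05, -84, -22.3, 0, 0, 0.05, -84, -22.3, 0, 0, 0.05]' > next.json && python3 drive.py next.json; python3 to.py .3815 -.122 .046 .08
```

```text
time: 4.85
tool_pos: [0.378, -0.1208, 0.1489]
tool_rot: [-0.002, 0.68, 0.733, -0.0]
force: [-1.1, 0.5, -0.1]
width: 0.0501
finger_force: 0.0
[-0.0017  0.0036  0.1029] turn -0.0041 yaw 0.076 tilt [-0.0026  0.0022]
```

```bash
echo '[-1, 2, 35, 0, 0.05, -1, 2, 70, 0, 0.05, -1, 2, 90, 0, 0.05, -1, 2, 100, 0, 0.05, -1, 2, 100, 0, 0.05]' > next.json && python3 drive.py next.json; echo '[0, 0, 0, 0, 0, 0, 0, 0, 0, 0, 0, 0, 0, 0, 0, 0, 0, 0, 0, 0, 0, 0, 0, 0, 0]' > next.json && python3 drive.py next.json 40;  echo '[0, 0, 0, 0, 0, 0, 0, 0, 0, 0, 0, 0, 0, 0, 0]' > next.json && python3 drive.py next.json; python3 to.py .3815 -.122 .046 .08
```

```text
time: 5.27
tool_pos: [0.3784, -0.1186, 0.0469]
tool_rot: [-0.004, 0.678, 0.735, -0.001]
force: [0.1, 0.5, -0.2]
width: 0.05
finger_force: 0.0
time: 5.68
tool_pos: [0.3817, -0.1218, 0.0513]
tool_rot: [0.001, 0.679, 0.734, 0.0]
force: [-0.4, -0.0, -0.2]
width: 0.02
finger_force: 0.0
time: 5.93
tool_pos: [0.3817, -0.1217, 0.0511]
tool_rot: [0.0, 0.679, 0.734, 0.0]
force: [0.3, 1.8, 4.1]
width: 0.0156
finger_force: 40.0
[-0.0003 -0.0002  0.0051] turn -0.0011 yaw 0.079 tilt [ 0.001  -0.0004]
```

Holding the handle, with 15.6 mm between the pads. I'll slide to the start of the push: fence-frame x_f=-0.24, y_f=-0.002, yaw 0.151.

```bash
python3 to.py .5023 -.1002 .0511 .151
```

```text
[1.19e-02 1.22e-01 1.00e-04] turn -0.0721 yaw 0.079 tilt [ 0.001  -0.0004]
```

In the tool's units: 0.115 m is 115, 0.09 m is 90, -0.072 rad is -0.72.

```bash
echo '[1, 15, 0, -0.1, 0, 4, 40, 0, -0.25, 0, 6.5, 65, 0, -0.4, 0, 9, 90, 0, -0.6, 0, 12, 115, 0, -0.72, 0]' > next.json && python3 drive.py next.json; echo '[0, 7, 0, 0, 0, 0, 7, 0, 0, 0, 0, 7, 0, 0, 0]' > next.json && python3 drive.py next.json; python3 - <<'E'
from h import *
e=get_image("top");d=get_image("wrist");s=ctrl.state();q=s["tool_rot"];print(s["tool_pos"],q)
yaw=2*np.arctan2(q[2],q[1])-np.pi/2;print(yaw)
t=s["tool_pos"];p=(t[0]+.02*np.cos(yaw),t[1]+.02*np.sin(yaw),yaw)
f=(.7393,-.0622,.1508)
T=[(.587,-.0067),(.6146,-.0847),(.6181,-.1636)]
it=[(p,PUSH,(255,0,255)),(f,FENCE,(0,255,255))]+[((0,0,0),ell(*q,.035,.032),(0,0,255)) for q in T]
A=overlay(e,it,190,105,375,235,2.2,"pics/x.png");B=overlay(d,it,0,0,512,384,.8*1.9/1.9,"pics/y.png")
h=max(A.shape[0],B.shape[0]);pad=lambda I:cv2.copyMakeBorder(I,0,h-I.shape[0],0,0,0)
o=np.hstack([pad(A),pad(B)])[:, :800+60];cv2.imwrite("pics/t3.png",o[:,:800])
E
```

```text
time: 6.35
tool_pos: [0.4948, -0.1008, 0.0511]
tool_rot: [-0.001, 0.651, 0.759, -0.002]
force: [-24.5, -4.6, 15.2]
width: 0.0154
finger_force: 39.9
time: 6.6
tool_pos: [0.5025, -0.0997, 0.0509]
tool_rot: [0.001, 0.652, 0.758, 0.0]
force: [3.1, 0.3, 0.6]
width: 0.0157
finger_force: 40.0
[ 0.50157958 -0.09976436  0.05086465] [5.52664820e-04 6.52028815e-01 7.58193958e-01 2.04806153e-04]
0.15028158948563086
```

View pics/t3.png

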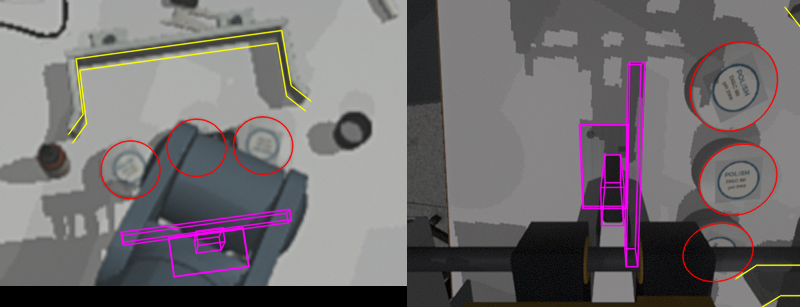

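In the tool's units: 0.02 m is 20, 0.006 m is 6.

```bash
echo '[0, 6, 0, 0, 0, 0, 13, 0, 0, 0, 0, 20, 0, 0, 0, 0, 27, 0, 0, 0, 0, 34, 0, 0, 0]' > next.json && python3 drive.py next.json; echo '[0, 7, 0, 0, 0, 0, 14, 0, 0, 0, 0, 21, 0, 0, 0, 0, 28, 0, 0, 0, 0, 35, 0, 0, 0]' > next.json && python3 drive.py next.json;echo '[0, 7, 0, 0, 0, 0, 14, 0, 0, 0, 0, 21, 0, 0, 0, 0, 28, 0, 0, 0, 0, 33, 0, 0, 0]' > next.json && python3 drive.py next.json; python3 - <<'E'
from h import *
s=ctrl.state();t=s["tool_pos"];f=(.7393,-.0622,.1508);v=t[:2]-f[:2];c,S=np.cos(f[2]),np.sin(f[2])
print("fence frame",c*v[0]+S*v[1],-S*v[0]+c*v[1])
q=s["tool_rot"];yaw=2*np.arctan2(q[2],q[1])-np.pi/2
p=(t[0]+.02*np.cos(yaw),t[1]+.02*np.sin(yaw),yaw);print(yaw)
it=[(p,PUSH,(255,0,255)),(f,FENCE,(0,255,255))]
e=get_image("top");d=get_image("wrist")
A=overlay(e,it,190,105,375,235,2.2,"pics/x.png");B=overlay(d,it,0,0,512,384,.76,"pics/y.png")
h=max(A.shape[0],B.shape[0]);pad=lambda I:cv2.copyMakeBorder(I,0,h-I.shape[0],0,0,0)
cv2.imwrite("pics/t4.png",np.hstack([pad(A),pad(B)])[:,:800])
E
```

```text
time: 7.12
tool_pos: [0.5326, -0.0949, 0.0511]
tool_rot: [-0.002, 0.652, 0.759, -0.002]
force: [-24.6, -3.0, 22.4]
width: 0.0164
finger_force: 40.0
time: 7.53
tool_pos: [0.5663, -0.0899, 0.0511]
tool_rot: [-0.003, 0.652, 0.759, -0.003]
force: [-12.2, -1.7, 28.9]
width: 0.0156
finger_force: 40.0
time: 7.95
tool_pos: [0.5992, -0.0849, 0.0512]
tool_rot: [-0.003, 0.652, 0.759, -0.003]
force: [-12.1, -2.7, 17.8]
width: 0.0161
finger_force: 40.0
fence frame -0.1418903604012282 -0.001378387054637966
0.15127005542899274
```

View pics/t4.png

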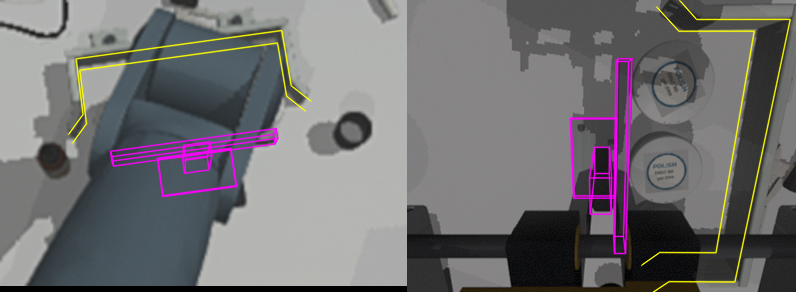

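Tins 1 and 2 sit on the blade at about (672,85) and (665,170) in the right half, with space to the side walls. I'll carry on to the rail.

```bash
echo '[0, 6, 0, 0, 0, 0, 12, 0, 0, 0, 0, 18, 0, 0, 0, 0, 24, 0, 0, 0, 0, 30, 0, 0, 0]' > next.json && python3 drive.py next.json; echo '[0, 4, 0, 0, 0, 0, 8, 0, 0, 0, 0, 10, 0, 0, 0, 0, 12, 0, 0, 0]' > next.json && python3 drive.py next.json
```

```text
time: 8.47
tool_pos: [0.6286, -0.0805, 0.0512]
tool_rot: [-0.003, 0.652, 0.758, -0.003]
force: [-10.0, -1.2, 14.0]
width: 0.0159
finger_force: 40.0
time: 8.8
tool_pos: [0.6404, -0.0787, 0.0512]
tool_rot: [-0.003, 0.652, 0.758, -0.003]
force: [-12.7, -1.5, 14.6]
width: 0.0158
finger_force: 40.0
```

```bash
echo '[0, 2, 0, 0, 0, 0, 3, 0, 0, 0]' > next.json && python3 drive.py next.json; echo '[0, 1, 0, 0, 0, 0, 2, 0, 0, 0]' > next.json && python3 drive.py next.json
```

```text
time: 8.97
tool_pos: [0.6434, -0.0783, 0.0512]
tool_rot: [-0.003, 0.652, 0.758, -0.003]
force: [-10.6, -1.8, 14.2]
width: 0.0159
finger_force: 40.0
time: 9.13
tool_pos: [0.6452, -0.078, 0.0512]
tool_rot: [-0.003, 0.652, 0.758, -0.003]
force: [-10.0, -1.7, 13.5]
width: 0.0157
finger_force: 40.0
```

In the tool's units: 0.002 m is 2, 0.001 m is 1.

```bash
echo '[0, 1, 0, 0, 0, 0, 2, 0, 0, 0]' > next.json && python3 drive.py next.json; echo '[0, 1, 0, 0, 0, 0, 2, 0, 0, 0]' > next.json && python3 drive.py next.json;echo '[0, 1, 0, 0, 0, 0, 1, 0, 0, 0]' > next.json && python3 drive.py next.json
```

```text
time: 9.3
tool_pos: [0.6472, -0.0777, 0.0512]
tool_rot: [-0.003, 0.652, 0.758, -0.003]
force: [-10.8, -1.8, 13.1]
width: 0.0158
finger_force: 40.0
time: 9.47
tool_pos: [0.6479, -0.0776, 0.0513]
tool_rot: [-0.005, 0.652, 0.759, -0.005]
force: [-15.3, -3.1, 17.7]
width: 0.0159
finger_force: 40.0
time: 9.63
tool_pos: [0.6484, -0.0776, 0.0513]
tool_rot: [-0.005, 0.651, 0.759, -0.005]
force: [-16.4, -2.9, 17.9]
width: 0.0158
finger_force: 40.0
```

In the tool's units: 0.002 m is 2, 0.001 m is 1.

```bash
echo '[0, 1, 0, 0, 0, 0, 2, 0, 0, 0, 0, 2, 0, 0, 0]' > next.json && python3 drive.py next.json 50; python3 -c "
from workcell import ctrl, get_image;s=ctrl.state();print(s['wrist_torque'])"; echo '[0, 1, 0, 0, 0, 0, 2, 0, 0, 0, 0, 2, 0, 0, 0]' > next.json && python3 drive.py next.json; python3 -c "
from workcell import ctrl, get_image;s=ctrl.state();print(s['wrist_torque'])"
```

```text
time: 9.88
tool_pos: [0.6491, -0.0776, 0.0514]
tool_rot: [-0.006, 0.651, 0.759, -0.007]
force: [-20.7, -3.3, 21.6]
width: 0.016
finger_force: 50.1
[-0.89692127  4.46439728  0.31121748]
time: 10.13
tool_pos: [0.6494, -0.0776, 0.0515]
tool_rot: [-0.008, 0.651, 0.759, -0.008]
force: [-26.9, -3.8, 25.6]
width: 0.0154
finger_force: 50.1
[-1.07506443  5.73849491  0.37625774]
```

The push has stalled firmly at about 27 N, with the whole row on the rail as far as the force shows. I'll draw back about 4 cm while still holding the handle and check.

In the tool's units: -0.04 m is -40, -0.046 m is -46.

```bash
echo '[0, -6, 0, 0, 0, 0, -16, 0, 0, 0, 0, -28, 0, 0, 0, 0, -40, 0, 0, 0, 0, -46, 0, 0, 0]' > next.json && python3 drive.py next.json; echo '[0, 0, 0, 0, 0, 0, 0, 0, 0, 0]' > next.json && python3 drive.py next.json; python3 - <<'E'
from h import *
f=(.7393,-.0622,.1508)
e=get_image("scene");d=get_image("wrist");np.savez("w5.npz",**d)
A=overlay(d,[],240,0,512,384,1.55,"pics/x.png")
B=overlay(e,[],180,130,290,230,3.4,"pics/y.png")
h=max(A.shape[0],B.shape[0]);pad=lambda I:cv2.copyMakeBorder(I,0,h-I.shape[0],0,0,0)
o=np.hstack([pad(A),pad(B)]);print(o.shape);cv2.imwrite("pics/t5.png",o[:600,:800])
E
```

```text
time: 10.55
tool_pos: [0.6112, -0.083, 0.0509]
tool_rot: [0.0, 0.652, 0.758, 0.0]
force: [1.1, -0.5, -0.8]
width: 0.0153
finger_force: 50.0
time: 10.72
tool_pos: [0.6108, -0.083, 0.051]
tool_rot: [-0.001, 0.652, 0.758, -0.001]
force: [-3.8, 0.1, 7.7]
width: 0.0161
finger_force: 50.0
(595, 796, 3)
```

View pics/t5.png

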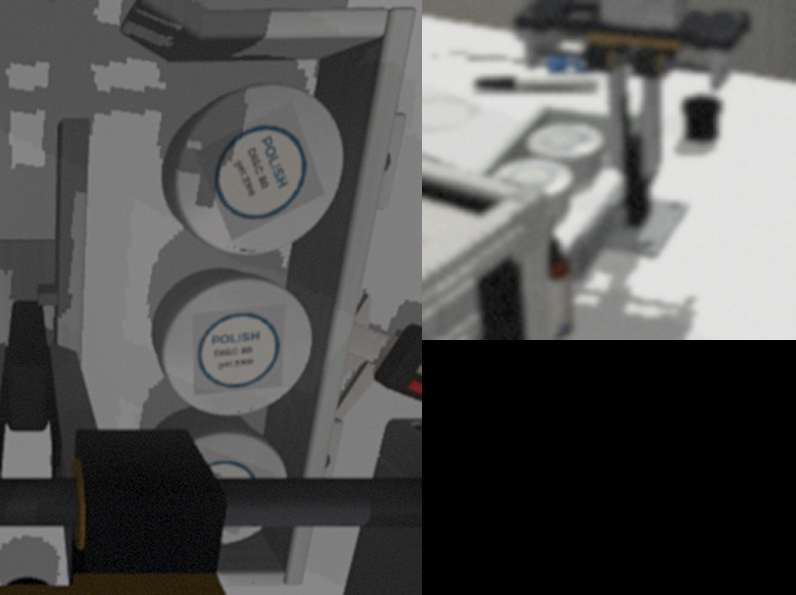

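```bash
python3 - <<'E'
from h import *
d=np.load("w5.npz");f=(.7393,-.0622,.1508);c,S=np.cos(f[2]),np.sin(f[2])
def F(p,z):
    u=(np.array(p)+.5)/1.55-.5+[240,0];w=ray(d,*u,z)[:2]-f[:2];return np.round([c*w[0]+S*w[1],-S*w[0]+c*w[1]],4)
for p in((259,169),(237,346),(230,500)):print("tin",F(p,.032))
for n,p in(("tin1 rear",(177,170)),("tin1 front",(343,168)),("tin2 rear",(163,346)),("tin2 front",(311,340)),("tin3 front",(287,483))):print(n,F(p,.032))
for p in((388,12),(372,100),(356,190),(325,360),(302,480),(288,575)):print("rail",F(p,.042))
E
```

```text
tin [-0.0327  0.0786]
tin [-0.0315 -0.0011]
tin [-0.024  -0.0876]
tin1 rear [-0.0669  0.0782]
tin1 front [0.0023 0.079 ]
tin2 rear [-0.0661 -0.0011]
tin2 front [0.0025 0.0019]
tin3 front [ 0.004 -0.077]
rail [0.0013 0.1336]
rail [0.0018 0.1041]
rail [0.0026 0.0706]
rail [ 0.0038 -0.0037]
rail [ 0.0043 -0.0672]
rail [ 0.007  -0.1261]
```

All three lids' front edges are within about 1–1.5 mm of the rail. The rail itself measures about 0.015 rad more yaw than the blade had, so I'll give a second firm press at yaw 0.165 to seat tins 2 and 3.

In the tool's units: 0.032 m is 32, 0.027 m is 27, -0.014 rad is -0.14.

```bash
echo '[0, 6, 0, -0.05, 0, 0, 14, 0, -0.14, 0, 0, 22, 0, -0.14, 0, 0, 27, 0, -0.14, 0, 0, 32, 0, -0.14, 0]' > next.json && python3 drive.py next.json; echo '[0, 2, 0, 0, 0, 0, 4, 0, 0, 0, 0, 4, 0, 0, 0]' > next.json && python3 drive.py next.json; echo '[0, 1, 0, 0, 0, 0, 2, 0, 0, 0, 0, 2, 0, 0, 0]' > next.json && python3 drive.py next.json; python3 -c "
from workcell import ctrl, get_image;s=ctrl.state();print(s['wrist_torque'])"
```

```text
time: 11.23
tool_pos: [0.6423, -0.0784, 0.0511]
tool_rot: [-0.002, 0.646, 0.763, -0.002]
force: [-2.9, -1.2, -0.5]
width: 0.0154
finger_force: 50.0
time: 11.48
tool_pos: [0.6466, -0.0778, 0.051]
tool_rot: [-0.002, 0.646, 0.763, -0.002]
force: [-5.4, -1.4, 8.8]
width: 0.0156
finger_force: 50.0
time: 11.73
tool_pos: [0.6481, -0.0775, 0.0511]
tool_rot: [-0.002, 0.646, 0.763, -0.002]
force: [-6.2, -0.6, 9.5]
width: 0.0155
finger_force: 50.0
[-0.31898193  1.02196     0.05001478]
```

```bash
for i in 1; do :; done; echo '[0, 1, 0, 0, 0, 0, 2, 0, 0, 0, 0, 2, 0, 0, 0]' > next.json && python3 drive.py next.json; python3 -c "
from workcell import ctrl, get_image;s=ctrl.state();print(s['wrist_torque'])"; echo '[0, 1, 0, 0, 0, 0, 2, 0, 0, 0, 0, 2, 0, 0, 0]' > next.json && python3 drive.py next.json; python3 -c "
from workcell import ctrl, get_image;s=ctrl.state();print(s['wrist_torque'])";echo '[0, 1, 0, 0, 0, 0, 2, 0, 0, 0, 0, 2, 0, 0, 0]' > next.json && python3 drive.py next.json; python3 -c "
from workcell import ctrl, get_image;s=ctrl.state();print(s['wrist_torque'])"
```

```text
time: 11.98
tool_pos: [0.6487, -0.0773, 0.0511]
tool_rot: [-0.003, 0.646, 0.763, -0.003]
force: [-11.4, -2.6, 13.8]
width: 0.0156
finger_force: 50.0
[-0.5180547   2.19167922 -0.01732384]
time: 12.23
tool_pos: [0.649, -0.0773, 0.0513]
tool_rot: [-0.005, 0.646, 0.763, -0.005]
force: [-17.5, -3.1, 19.1]
width: 0.0155
finger_force: 50.0
[-0.74447582  3.43658089 -0.02390657]
time: 12.48
tool_pos: [0.6492, -0.0772, 0.0514]
tool_rot: [-0.007, 0.646, 0.763, -0.007]
force: [-24.5, -3.3, 23.6]
width: 0.0155
finger_force: 50.0
[-0.88659295  4.66981454 -0.08959769]
```

The stop is firm and even, with yaw torque close to 0. I'll draw back, release and lift off.

In the tool's units: -0.04 m is -40, -0.05 m is -50.

```bash
echo '[0, -6, 0, 0, 0, 0, -16, 0, 0, 0, 0, -28, 0, 0, 0, 0, -40, 0, 0, 0, 0, -50, 0, 0, 0]' > next.json && python3 drive.py next.json; echo '[0, 0, 0, 0, 0, 0, 0, 0, 0, 0]' > next.json && python3 drive.py next.json; echo '[0, 0, 0, 0, 0.05, 0, 0, 0, 0, 0.05, 0, 0, 0, 0, 0.05, 0, 0, 0, 0, 0.05, 0, 0, 0, 0, 0.05]' > next.json && python3 drive.py next.json;echo '[0, 0, -10, 0, 0.05, 0, 0, -40, 0, 0.05, 0, 0, -80, 0, 0.05, 0, 0, -120, 0, 0.05, 0, 0, -150, 0, 0.05]' > next.json && python3 drive.py next.json; python3 to.py .35 -.3 .21 .0
```

```text
time: 12.9
tool_pos: [0.6065, -0.0843, 0.0511]
tool_rot: [0.001, 0.647, 0.763, 0.0]
force: [1.1, -0.1, -0.5]
width: 0.0155
finger_force: 50.0
time: 13.07
tool_pos: [0.6051, -0.0844, 0.051]
tool_rot: [-0.001, 0.647, 0.763, -0.001]
force: [-4.7, -0.5, 8.4]
width: 0.0157
finger_force: 50.0
time: 13.48
tool_pos: [0.6063, -0.0838, 0.05]
tool_rot: [-0.0, 0.646, 0.763, -0.0]
force: [0.8, 0.5, 0.5]
width: 0.0455
finger_force: 0.0
time: 13.9
tool_pos: [0.6075, -0.0842, 0.205]
tool_rot: [0.002, 0.646, 0.763, 0.001]
force: [0.4, -0.2, -0.5]
width: 0.05
finger_force: 0.0
[-0.1706 -0.2895 -0.0057] turn 0.1652 yaw 0.165 tilt [ 0.0036 -0.0012]
```

In the tool's units: -0.17 m is -170, -0.135 m is -135.

```bash
echo '[-20, -35, 0, 0, 0.05, -40, -70, 0, 0, 0.05, -60, -100, 0, 0, 0.05, -80, -135, 0, 0, 0.05, -100, -170, 0, 0, 0.05]' > next.json && python3 drive.py next.json; echo '[-20, -35, 0, 0, 0.05, -40, -70, 0, 0, 0.05, -60, -100, 0, 0, 0.05, -70, -120, 0, 0, 0.05, -70, -120, 0, 0, 0.05]' > next.json && python3 drive.py next.json; python3 - <<'E'
from h import *
e=get_image("top")
overlay(e,[],140,100,375,245,3.4,"pics/t6.png")
E
```

```text
time: 14.32
tool_pos: [0.4541, -0.2112, 0.2014]
tool_rot: [0.001, 0.646, 0.763, -0.0]
force: [1.0, -1.0, 0.4]
width: 0.05
finger_force: 0.0
time: 14.73
tool_pos: [0.3461, -0.3015, 0.2014]
tool_rot: [0.0, 0.648, 0.761, -0.001]
force: [-0.7, 0.5, 0.3]
width: 0.0499
finger_force: 0.0
```

View pics/t6.png

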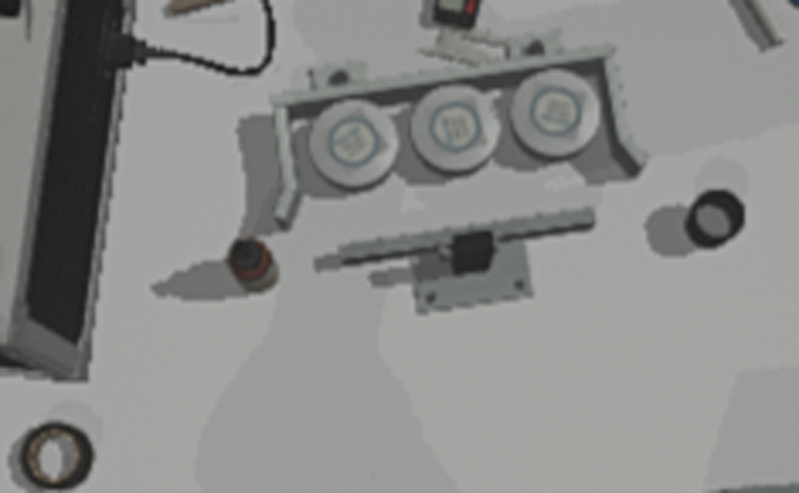

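The tins stand in one row against the rail at about (353,145), (455,130) and (555,113). The pusher stands upright behind them at about (470,240), and the bottle, loupe and tape haven't moved. Handing in.

```bash
echo '[0, 0, 0, 0, 0.05, 0, 0, 0, 0, 0.05]' > next.json && python3 drive.py next.json; python3 -c "
from workcell import ctrl, get_image;print(ctrl.job_done())"
```

```text
time: 14.95
tool_pos: [0.3492, -0.2988, 0.2008]
tool_rot: [0.0, 0.646, 0.763, 0.0]
force: [1.2, -0.5, -0.9]
width: 0.0496
finger_force: 0.0
the job is handed in; nothing more can be done
None
```

The job is handed in at about 15 s: all three tins sit as one row against the back rail, the pusher stands about 4 cm behind them, and the last picture shows the bottle, loupe and tape in place (no verdict came back).

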